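# Size a bag-handle bar in the ring gauge and put it in its tray

## Robot

A 6-joint arm with a two-finger parallel gripper is mounted at the origin on the work surface. World frame = base frame: x ahead of the robot, y to its left, z up, the work surface at z = 0. Lengths are in mm, angles in rad, forces in N, time in s.
With the tool pointing down it reaches from about 400 to 925 mm from the base axis. Payload 12.5 kg.
Tool frame: the origin (TCP) lies midway between the tips of the shut fingers; the grasp point (between the pads) lies env.grasp_offset behind it (env.grasp_offset is the distance from the TCP to the grasp point, in mm); x points along the fingers, y is the direction in which the jaws open and shut, and the axes are right-handed (so a half turn about x gives the same grasp; the last joint's range is limited). The gripper opens to 95 mm and grips with 3 to 60 N. Pads are 20 mm wide; open, the fingers measure 119 mm over their backs; the gripper's body (75 mm by 180 mm) begins 59 mm behind the grasp point.
Start: joints at [-1.269, 0.491, 1.559, -0, 1.092, -0.106], TCP at [247.893, -573.756, 214.661] pointing down, gripper open.
Joint ranges: [-3.1, 3.1], [-0.84, 2.19], [0.05, 2.79], [-1.13, 4.28], [0.06, 2.93], [-2.69, 2.69]. Speed limits (rad/s): [2.22, 2.22, 2.79, 3.14, 3.14, 3.14].

## Interface

Orientations are given as [roll, pitch, yaw] about the fixed x, y, z axes, in that order (R = Rz(yaw) Ry(pitch) Rx(roll)).
In Python, from cell import env gives the robot as it stands.
- The arm moves only by the tool apply_moves, never from a script. Its arguments are lists of equal length, an entry for each row: "offset": the shift along the world's x, y, z in units of 25 mm (1.0 is 25 mm), a list of three; "yaw": the turn about the world's z in units of 6 degrees (1.0 is 6 degrees); "jaw": the closure, from -1 (fully open) to 1 (shut), so that 0 is half open. A call has 1 to 20 rows; each row is the pose to reach, as a shift and turn from the pose measured when the call began; what a row does not reach only later rows make up. A row lasts 1/8 s, in which the tool goes at most 62.5 mm and 10.7 degrees, less where a joint would pass 70% of its speed; a pose out of reach is approached as far as the arm can. A call with a gripper value outside its range is refused whole. The fingers move at their own pace and stop on an object; the grip force is fixed at half the most. Time passes only in rows, so rows that repeat a pose let the fingers close. It gives the time, the measured TCP pose, the force and the opening at its end, in the units of the state.
- env.state(): the state, without advancing time (a new reading comes with each control period).
- env.read_camera(name): name is "scene" or "top" or "wrist"; returns a dict with "frame" (420x560x3 uint8, red, green, blue), "fx", "fy", "cx", "cy" (pixels), "xyz" and "rotation" of the camera in the world; the wrist camera has in their place "hand_eye" (4x4, takes a point from camera to tool coordinates, whose origin is the TCP and whose axes are the tool frame's). Camera axes: x right, y down, z forward; pixel columns grow to the right and rows downward; lengths in mm; the calibration is good to about 2 mm. A picture is of the moment at which its call begins: read the wrist's pose just before it. There is no depth.
- env.job_done(): hands the job in, once; it reports no verdict.
The state is a dict: "t": time; "joints": joint angles; "qvel": joint speeds; "tau": joint torques, N m; "eef_pos": TCP position; "tcp_rot": TCP orientation; "ft_force": force on the tool from outside, world axes, zero at the start; "moment": the same for the moment, N m; "opening": opening from 0.0 (shut) to 1.0 (fully open).
Only numpy, scipy, OpenCV 4.12 (cv2) and the standard library are available. Lean on these libraries where they do the work, as an engineer would, in place of code of your own. Each camera call takes 0.05 s, during which the arm holds its last target.

## Task

Size the walnut handle bar that lies on the turntable: lay it on the rails of the ring gauge and push it through the rings until one of them stops it. Then draw it back out and lay it down (not dropped) in the tray of the same colour as the ring that stopped it. Leave the two bars on the slab and everything else where they are; the tin and the bottle on the turntable may ride round with it, but must stay standing on it.

Things in the scene. Friction and masses are not known exactly. Their poses are not given: they have to be found in the camera images.
- bar_a_center (a point): plain round dark-walnut handle bar, 160 mm long, ends alike, chamfered 2 mm. The three bars are 20, 26 and 32 mm in diameter (26 to 110 g), unmarked. Point: its centre, on the axis; x along the bar. One of the three lies on the turntable (the one to size; it differs from start to start), the other two on the slab
- bar_b_center (a point): plain round dark-walnut handle bar, 160 mm long, ends alike, chamfered 2 mm. The three bars are 20, 26 and 32 mm in diameter (26 to 110 g), unmarked. Point: its centre, on the axis; x along the bar. One of the three lies on the turntable (the one to size; it differs from start to start), the other two on the slab
- bar_c_center (a point): plain round dark-walnut handle bar, 160 mm long, ends alike, chamfered 2 mm. The three bars are 20, 26 and 32 mm in diameter (26 to 110 g), unmarked. Point: its centre, on the axis; x along the bar. One of the three lies on the turntable (the one to size; it differs from start to start), the other two on the slab
- gauge: ring gauge bolted to the bench: aluminium base 290 x 76 x 12 mm with a cradle of two round steel rails, then four bored plates in line. Origin: on the bench under the base; x is the way a bar is pushed; y = 0 is the middle line. Rails from x = -140 to 55 mm, 6 mm thick, 14 mm between centres, axes 45 mm above the bench; nothing beside them above the base, so fingers may reach down either side
- rail_mid (a point): where a bar is laid: point on the gauge's middle line at its x = -40 mm, level with the rails' axes (45 mm up); x is the push direction. A bar on the rails has its underside 46 to 47 mm and its axis 56, 59 or 63 mm above the bench (20, 26, 32 mm bar). Centred here it ends 15 mm short of the first plate
- ring_plain (a point): first plate, bare aluminium, bore 35 mm: every bar passes. All plates are 8 mm thick and 56 mm wide; all bores share one bottom line 45 mm above the bench. Point: centre of the bore in the entry face, gauge x = 55 mm. Plate top 92 mm above the bench
- ring_red (a point): second plate, red, bore 29 mm: stops the 32 mm bar. Point: centre of the bore in the entry face, gauge x = 79 mm. Plate top 86 mm up. A stopped bar has its flat end on the entry face, so its centre lies 80 mm before it
- ring_yellow (a point): third plate, yellow, bore 23 mm: stops the 26 mm bar. Point: centre of the bore in the entry face, gauge x = 103 mm. Plate top 80 mm up
- ring_blue (a point): last plate, blue, bore 17 mm: stops the 20 mm bar, which still has 88 mm of its tail before the first plate. Point: centre of the bore in the entry face, gauge x = 127 mm. Plate top 74 mm up
- turntable: finishing turntable: a wooden disc with cork top, 230 mm in diameter, top face 40 mm above the bench, that turns freely on a fixed dark steel foot (nothing drives or brakes it). Origin: on the bench on its axis. Carries the bar to size, a tin and a bottle; the bar's centre starts 15 to 55 mm from the axis.
- slab: grey granite slab 240 (x) x 220 (y) x 40 mm on the bench, with the two bars that wait; origin at the centre of its underside.
- tray_red: red plastic size tray, fixed, for bars stopped by the red ring: open box 90 mm (x) by 190 mm (y) outside, 30 mm high, walls and floor 4 mm; inside 82 x 182 mm. Origin: centre of its underside, which lies on a board 8 mm above the bench; bars lie along its y. The three trays stand side by side, 98 mm apart, in any order.
- tray_yellow: yellow plastic size tray, fixed, for bars stopped by the yellow ring: open box 90 mm (x) by 190 mm (y) outside, 30 mm high, walls and floor 4 mm; inside 82 x 182 mm. Origin: centre of its underside, which lies on a board 8 mm above the bench; bars lie along its y. The three trays stand side by side, 98 mm apart, in any order.
- tray_blue: blue plastic size tray, fixed, for bars stopped by the blue ring: open box 90 mm (x) by 190 mm (y) outside, 30 mm high, walls and floor 4 mm; inside 82 x 182 mm. Origin: centre of its underside, which lies on a board 8 mm above the bench; bars lie along its y. The three trays stand side by side, 98 mm apart, in any order.
- dye_bottle_center (a point): amber dye bottle, 54 mm diameter, 105 mm tall, standing on the bench; point at its centre, half-way up. Bystander.
- maul_center (a point): white-headed maul standing on its head, 62 mm diameter, 154 mm tall; point at its centre, half-way up. Bystander.
- tape_center (a point): teal tape measure, 62 x 36 x 56 mm, on the bench; point at its centre, half-way up. Bystander.
- brush_mug_center (a point): white cup, 72 mm diameter, 85 mm tall, on the bench; point at its centre, half-way up. Bystander.
- awl_grip (a point): wooden-handled awl lying on the bench, about 150 mm long; point in its handle. Bystander.
- wax_tin_center (a point): brass wax tin standing on the turntable, 54 mm diameter, 26 mm tall; point at its centre. Bystander that may ride round with the disc.
- edge_paint_center (a point): black edge-paint bottle standing on the turntable, 36 mm diameter, 68 mm tall; point at its centre. Bystander that may ride round with the disc.
Not all that is in view belongs to the job. Leave any pink look-alike of the part that bears bar_b_center alone.

How it is judged (in metres and radians):
On the way:
1. the bar from the turntable lies in the gauge in line with it, its leading end against the first ring that is narrower than the bar (within 4 mm) (((x of bar_a_center in the frame of gauge between 0.019 and 0.027 m and y of bar_a_center in the frame of gauge between -0.006 and 0.006 m and z of bar_a_center in the frame of gauge between 0.0534 and 0.0654 m and angle between the x axis of bar_a_center and the x axis of gauge, either way round below 0.08 rad) or (x of bar_b_center in the frame of gauge between -0.005 and 0.003 m and y of bar_b_center in the frame of gauge between -0.006 and 0.006 m and z of bar_b_center in the frame of gauge between 0.0567 and 0.0687 m and angle between the x axis of bar_b_center and the x axis of gauge, either way round below 0.08 rad) or (x of bar_c_center in the frame of gauge between 0.043 and 0.051 m and y of bar_c_center in the frame of gauge between -0.006 and 0.006 m and z of bar_c_center in the frame of gauge between 0.05 and 0.062 m and angle between the x axis of bar_c_center and the x axis of gauge, either way round below 0.08 rad))), for 0.2 s.
At the end, for the whole second after the job is handed in: The bar lies at rest on the floor of the tray whose colour is that of the ring that stopped it (32 mm bar red, 26 mm yellow, 20 mm blue; centre within 37 mm across and 17 mm along, flat on the floor within 4 mm); the other two bars are on the slab, not moved by more than 20 mm (((x of bar_a_center in the frame of tray_yellow between -0.037 and 0.037 m and y of bar_a_center in the frame of tray_yellow between -0.017 and 0.017 m and z of bar_a_center in the frame of tray_yellow between 0.013 and 0.021 m and linear speed of bar_a below 0.02 m/s and horizontal distance between each of bar_b_center, bar_c_center and slab below 0.12 m and distance of each of bar_b_center, bar_c_center from where it was at the start of the episode below 0.02 m) or (x of bar_b_center in the frame of tray_red between -0.037 and 0.037 m and y of bar_b_center in the frame of tray_red between -0.017 and 0.017 m and z of bar_b_center in the frame of tray_red between 0.016 and 0.024 m and linear speed of bar_b below 0.02 m/s and horizontal distance between each of bar_a_center, bar_c_center and slab below 0.12 m and distance of each of bar_a_center, bar_c_center from where it was at the start of the episode below 0.02 m) or (x of bar_c_center in the frame of tray_blue between -0.037 and 0.037 m and y of bar_c_center in the frame of tray_blue between -0.017 and 0.017 m and z of bar_c_center in the frame of tray_blue between 0.01 and 0.018 m and linear speed of bar_c below 0.02 m/s and horizontal distance between each of bar_a_center, bar_b_center and slab below 0.12 m and distance of each of bar_a_center, bar_b_center from where it was at the start of the episode below 0.02 m))); the robot touches nothing.
It fails at once if a bystander on the bench (bottle, maul, tape, cup, awl) is moved by more than 30 mm or knocked over (distance of any of dye_bottle_center, maul_center, tape_center, brush_mug_center, awl_grip from where it was at the start of the episode above 0.03 m or angle between any of dye_bottle_center, maul_center, brush_mug_center's own z axis and vertical above 0.5 rad).
It fails at once if the tin or the edge-paint bottle falls over, is lifted or leaves the turntable (horizontal distance between any of wax_tin_center, edge_paint_center and turntable above 0.115 m or angle between any of wax_tin_center, edge_paint_center's own z axis and vertical above 0.5 rad or height (world z) of wax_tin_center above 0.068 m or height (world z) of wax_tin_center below 0.043 m or height (world z) of edge_paint_center above 0.089 m or height (world z) of edge_paint_center below 0.064 m).
It fails at once if a bar is dropped or flung: it moves faster than 0.8 m/s with no finger on it (a fall of more than about 30 mm) ((linear speed of bar_a above 0.8 m/s and contact force between the fingers and bar_a below 0.05 N) or (linear speed of bar_b above 0.8 m/s and contact force between the fingers and bar_b below 0.05 N) or (linear speed of bar_c above 0.8 m/s and contact force between the fingers and bar_c below 0.05 N)).
It also fails if it takes over 53 s, if anything falls off the work surface, if the arm or the gripper's body presses on something with over 40 N, if the wrist force passes 120 N, or if a joint passes its speed limit or range.

## Working session

There is one attempt and no reset: what is moved stays moved. The work goes in short steps, Python scripts to look and compute and a tool call to move; the robot and the scene stay as the last step left them, time stands still between calls to the robot, and variables do not carry over. Pictures are saved under pics/ and viewed, and the job is handed in when it is done.

Besides the shell and the picture viewer there is one more tool, called after ">>>" as name(argument=value, ...), one argument or row to a line, values as JSON. apply_moves: Moves the arm, as the interface text tells. Its arguments: {"type":"object","properties":{"offset":{"type":"array"},"yaw":{"type":"array"},"jaw":{"type":"array"}},"required":["offset","yaw","jaw"]}

```bash
mkdir -p pics; cat > h.py <<'E'
import numpy as np, cv2
from cell import env
def snap(n,f):
    s=env.state(); c=env.read_camera(n); cv2.imwrite('pics/'+f,c['frame'][:,:,::-1]); 
    np.save('pics/'+f+'.npy',{'c':c,'s':s},allow_pickle=True); return s,c
def load(f):
    d=np.load('pics/'+f+'.npy',allow_pickle=True).item(); return d['s'],d['c']
E
python3 - <<'E'
from h import *
for n in ['scene','top','wrist']:
    s,c=snap(n,n+'0.png'); print({k:v for k,v in c.items() if k!='frame'})
print(s, env.grasp_offset)
E
```

```text
{'fx': 406.4515457686163, 'fy': 406.4515457686163, 'cx': 276.22357852147013, 'cy': 210.14196718373486, 'xyz': array([1040.94733829,  322.7405027 , 1096.82637528]), 'rotation': array([-2.55162965,  0.01102617,  2.15263661])}
{'fx': 532.4818873676326, 'fy': 532.4818873676326, 'cx': 272.28018614958916, 'cy': 209.3173186350671, 'xyz': array([ 177.81556234,  -62.65625758, 1542.45083744]), 'rotation': array([-2.94415885,  0.01471999, -1.56033637])}
{'fx': 308.0483115940786, 'fy': 308.0483115940786, 'cx': 278.92893406318126, 'cy': 210.10209634190943, 'hand_eye': array([[-1.13649658e-05, -2.53144602e-01,  9.67428452e-01,
        -1.70304871e+02],
       [ 9.99999995e-01,  9.08515543e-05,  3.55205041e-05,
        -2.42007709e-01],
       [-9.68842024e-05,  9.67428448e-01,  2.53144600e-01,
        -7.06933431e+01],
       [ 0.00000000e+00,  0.00000000e+00,  0.00000000e+00,
         1.00000000e+00]])}
{'t': 0.1, 'joints': array([-1.26861636e+00,  4.91521805e-01,  1.55938352e+00,  8.96065886e-06,
        1.09171547e+00, -1.05606267e-01]), 'qvel': array([-0.00020284, -0.00111515, -0.00221939,  0.00219225,  0.00019782,
       -0.00115644]), 'tau': array([ 4.18305950e-03, -6.13625765e+01, -2.58605790e+01,  6.94520446e-02,
        4.70434316e-02, -4.77607364e-05]), 'eef_pos': array([ 247.81594387, -573.53506089,  214.10791311]), 'tcp_rot': array([-1.68413256,  1.56976816,  1.86524219]), 'ft_force': array([-0.30898565,  0.16746892, -0.18316382]), 'moment': array([-0.00908874,  0.00733164,  0.01088196]), 'opening': 1.0009517907831487} 18.8
```

View pics/scene0.png

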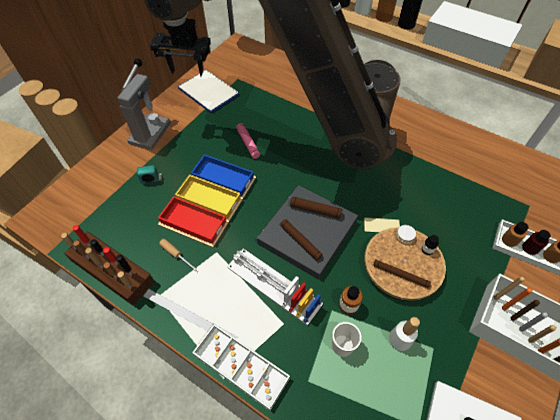

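View pics/top0.png

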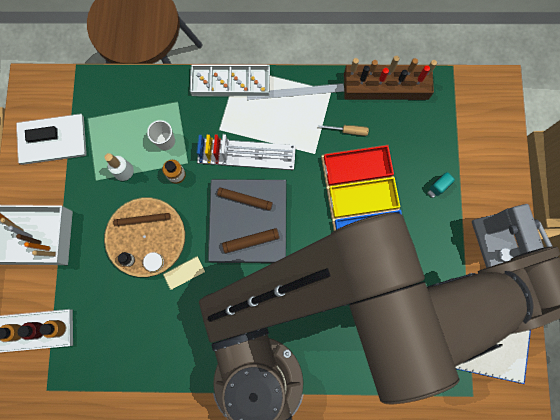

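View pics/wrist0.png

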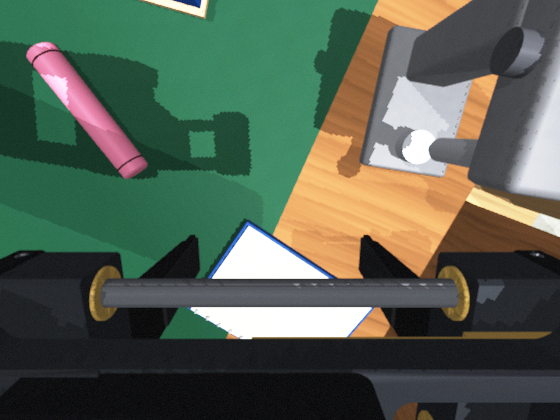

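Scene: the candidates are the walnut bar on the turntable at top (142,219) / scene (402,272), the slab bars at top (244,198) and (250,241), and the pink look-alike at scene (248,140). I choose the turntable bar. Next is calibration and close crops.

```bash
cat >> h.py <<'E'
from scipy.spatial.transform import Rotation as Ro
def campose(s,c):
    if 'hand_eye' in c:
        T=np.eye(4); T[:3,:3]=Ro.from_euler('xyz',s['tcp_rot']).as_matrix(); T[:3,3]=s['eef_pos']
        M=T@c['hand_eye']; return M[:3,:3],M[:3,3]
    return Ro.from_euler('xyz',c['rotation']).as_matrix(),np.array(c['xyz'])
def p2w(f,uv,z):
    s,c=load(f); R,t=campose(s,c); uv=np.atleast_2d(uv).astype(float)
    d=np.c_[(uv[:,0]-c['cx'])/c['fx'],(uv[:,1]-c['cy'])/c['fy'],np.ones(len(uv))]@R.T
    return t+d*((z-t[2])/d[:,2])[:,None]
def w2p(f,P):
    s,c=load(f); R,t=campose(s,c); q=(np.atleast_2d(P)-t)@R
    return np.c_[q[:,0]/q[:,2]*c['fx']+c['cx'],q[:,1]/q[:,2]*c['fy']+c['cy']]
def crop(f,x0,y0,x1,y1,k,o):
    im=cv2.imread('pics/'+f)[y0:y1,x0:x1]; cv2.imwrite('pics/'+o,cv2.resize(im,None,fx=k,fy=k,interpolation=cv2.INTER_CUBIC))
E
python3 - <<'E'
from h import *
f='top0.png'
for n,uv,z in [('bar',(142,219),50),('s1',(244,198),53),('s2',(250,241),53),('gauge L',(200,150),45),('gauge R',(294,155),45),('redtray',(357,165),36),('yel',(364,197),36),('tt',(145,237),40),('awl',(355,130),10),('tape',(442,184),50),('dyeb',(172,170),100),('maul',(112,158),150),('cup',(160,132),85),('edge',(125,259),100),('tin',(152,262),66)]:
    print(n,p2w(f,uv,z)[0].round())
crop(f,95,185,195,285,6,'c1.png'); crop(f,185,125,305,175,6,'c2.png')
crop('scene0.png',220,240,330,330,7,'c3.png')
E
```

```text
bar [445. 335.  50.]
s1 [508.  44.  53.]
s2 [384.  24.  53.]
gauge L [653. 177.  45.]
gauge R [640. -99.  45.]
redtray [ 613. -284.   36.]
yel [ 517. -302.   36.]
tt [395. 326.  40.]
awl [ 730. -284.   10.]
tape [ 554. -524.   50.]
dyeb [577. 245. 100.]
maul [596. 400. 150.]
cup [694. 288.  85.]
edge [325. 361. 100.]
tin [321. 295.  66.]
```

View pics/c1.png

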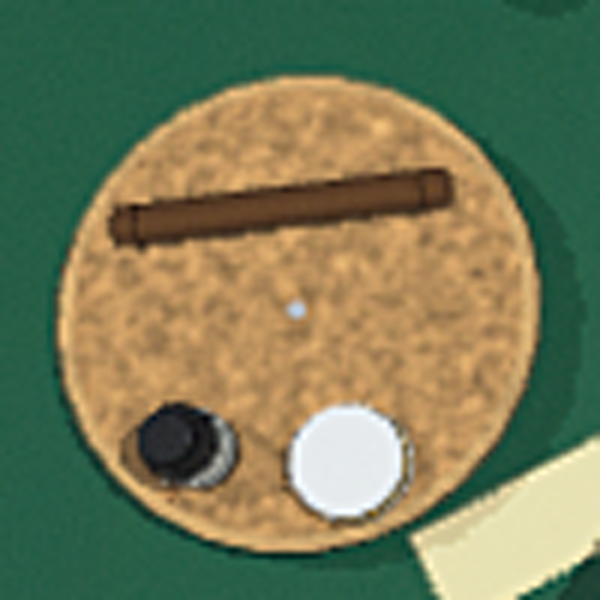

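View pics/c2.png

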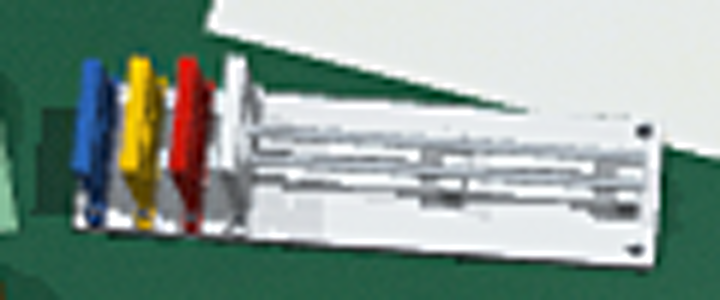

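View pics/c3.png

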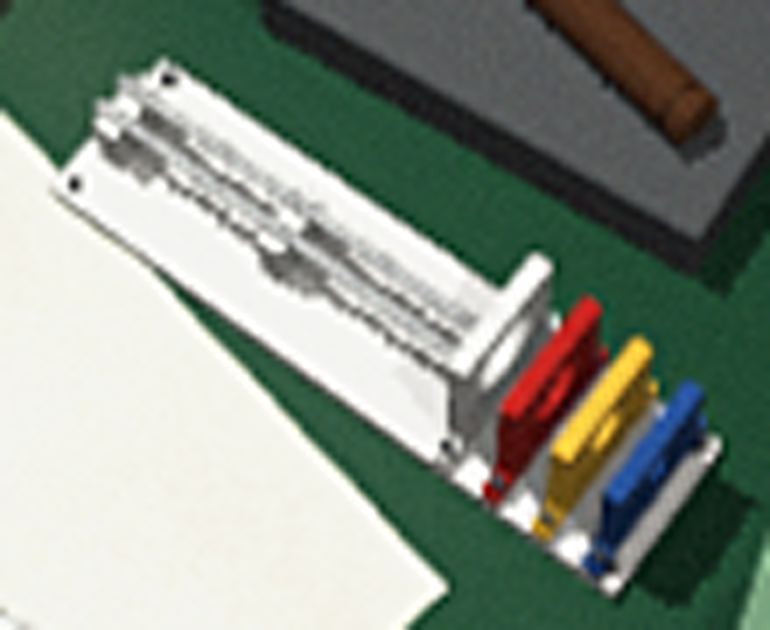

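```bash
python3 - <<'E'
from h import *
s,c=load('wrist0.png'); print(Ro.from_euler('xyz',s['tcp_rot']).as_matrix().round(3))
print('bar ends',p2w('top0.png',[(113.3,222.5),(170.3,216.2)],51).round(1))
sc=lambda a:[(220+x/7,240+y/7) for x,y in a]
tc=lambda a:[(185+x/6,125+y/6) for x,y in a]
print('base scene',p2w('scene0.png',sc([(160,60),(52,185),(615,590),(718,440)]),12).round(1))
print('base top',p2w('top0.png',tc([(662,120),(655,265),(75,230)]),12).round(1))
print('rails top',p2w('top0.png',tc([(645,155),(645,183),(255,131),(255,158)]),48).round(1))
# trays
crop('scene0.png',155,150,260,245,7,'c4.png'); crop('top0.png',315,140,410,235,6,'c5.png')
E
```

```text
[[-0.     0.397 -0.918]
 [ 0.001 -0.918 -0.397]
 [-1.    -0.001 -0.   ]]
bar ends [[434.2 416.   51. ]
 [453.7 253.6  51. ]]
base scene [[612.4 -94.3  12. ]
 [685.4 -97.4  12. ]
 [704.3 189.3  12. ]
 [630.  192.5  12. ]]
base top [[ 681.2 -104.1   12. ]
 [ 606.  -100.8   12. ]
 [ 622.2  188.1   12. ]]
rails top [[651.4 -94.9  48. ]
 [637.2 -94.9  48. ]
 [662.6  95.9  48. ]
 [648.8  95.5  48. ]]
```

View pics/c4.png

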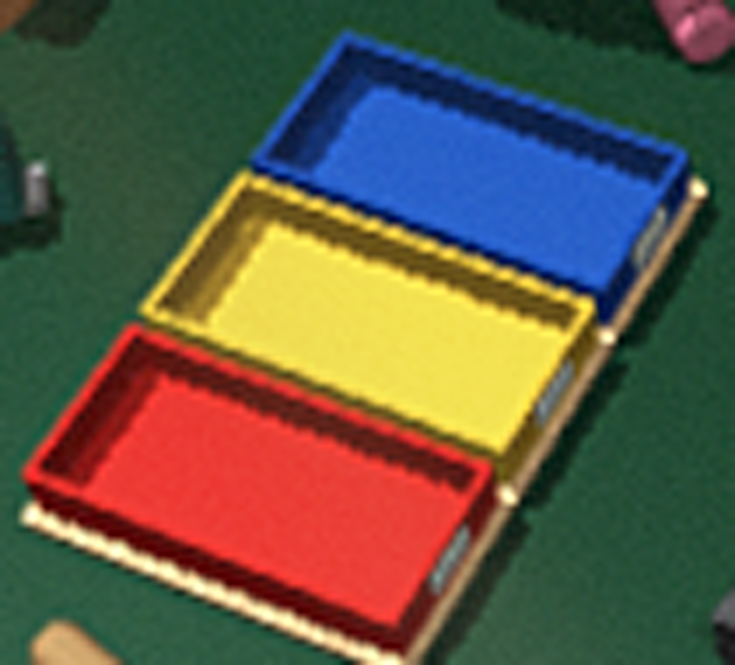

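View pics/c5.png

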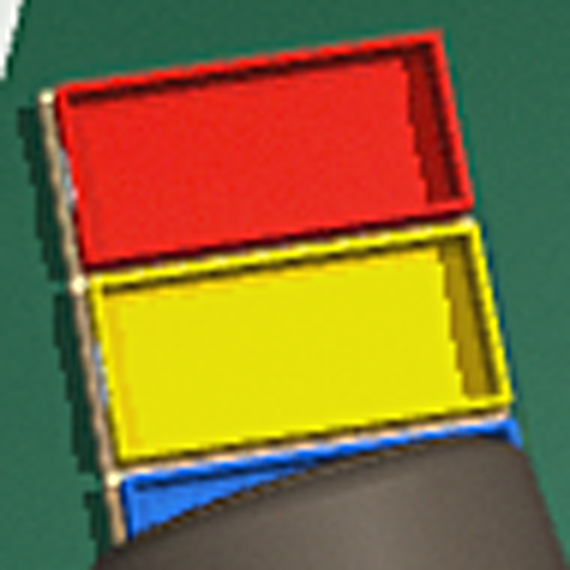

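Crop c1 shows the turntable bar as a walnut bar with ends at top px (113,222) and (170,216), clear of the tin and bottle. Trays run red (far), yellow, blue (near). I'll move over the gauge with the wrist camera to refine.

>>> apply_moves(
  offset=[
    [14,15.2,2],
    [14,15.2,2],
    [14,15.2,2],
    [14,15.2,2],
    [14,15.2,2],
    [14,15.2,2],
    [14,15.2,2],
    [14,15.2,2],
    [14,15.2,2],
    [14,15.2,2],
    [14,15.2,2],
    [14,15.2,2],
  ],
  yaw=[11.2,11.2,11.2,11.2,11.2,11.2,11.2,11.2,11.2,11.2,11.2,11.2],
  jaw=[-1,-1,-1,-1,-1,-1,-1,-1,-1,-1,-1,-1],
)

```text
t: 1.65
eef_pos: [597.0, -194.9, 264.2]
tcp_rot: [-1.635, 1.57, 3.085]
ft_force: [-0.3, 0.2, 0.3]
opening: 1.001
```

```bash
python3 - <<'E'
from h import *
s,c=snap('wrist','w1.png'); snap('top','top1.png'); snap('scene','scene1.png');print(s['t'],s['eef_pos'],s['tcp_rot'],np.abs(s['qvel']).max())
E
```

```text
1.65 [ 597.01360616 -194.88125732  264.17086358] [-1.63506249  1.56970486  3.08537039] 0.0037875136846205497
```

View pics/w1.png

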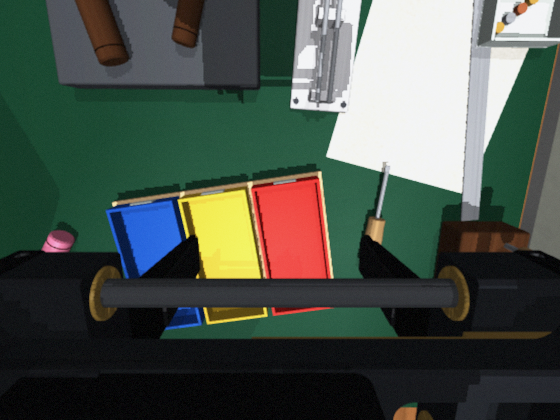

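View pics/top1.png

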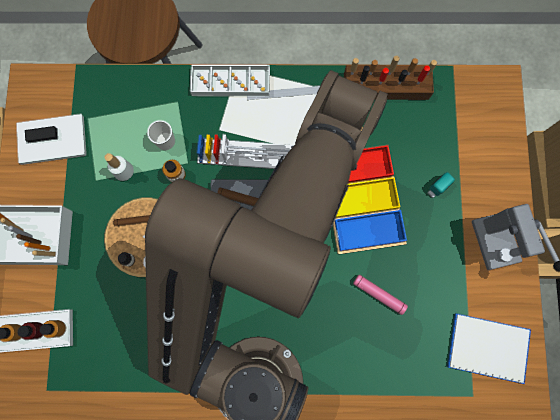

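The wrist view shows the trays (red near (292,245), yellow (225,255), blue (150,265)) and the gauge's entry end at (320,100).

```bash
python3 - <<'E'
from h import *
crop('w1.png',100,165,345,335,3,'c6.png'); crop('w1.png',280,0,370,120,6,'c7.png')
crop('top1.png',325,140,415,255,5,'c8.png')
E
```

```text
(no output)
```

View pics/c6.png

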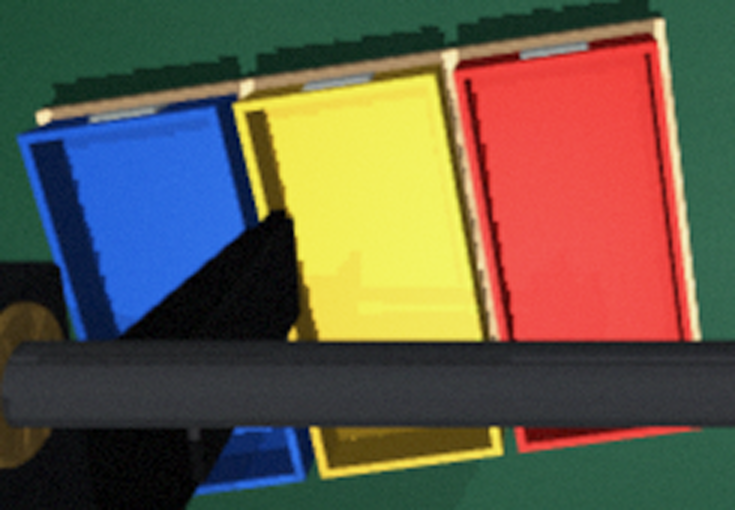

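View pics/c8.png

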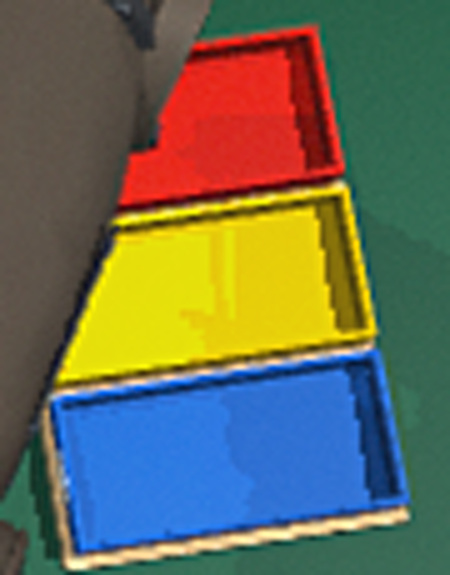

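View pics/c7.png

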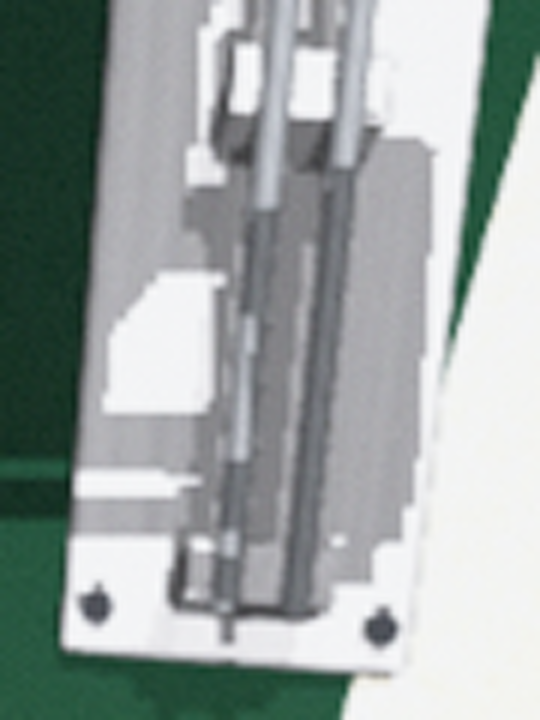

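```bash
python3 - <<'E'
from h import *
def m(f,x0,y0,k,a,z): return p2w(f,[(x0+x/k,y0+y/k) for x,y in a],z)
def rep(n,P):
    c=P.mean(0); d=(P[0]+P[1]-P[2]-P[3])  # along
    print(n,c.round(1),'L',np.linalg.norm(d/2).round(1),'ang',np.degrees(np.arctan2(d[1],d[0])).round(2),'W',np.linalg.norm((P[1]+P[2]-P[0]-P[3])/2).round(1))
w=lambda a:m('w1.png',100,165,3,a,38)
rep('red w',w([(457,72),(655,40),(697,430),(520,448)]))
rep('yel w',w([(237,100),(438,70),(503,452),(323,473)]))
t=lambda a:m('top0.png',315,140,6,a,38)
rep('red t',t([(80,268),(57,88),(440,32),(470,208)]))
rep('yel t',t([(118,462),(88,283),(478,222),(512,400)]))
rep('blue t1',m('top1.png',325,140,5,[(72,555),(52,405),(378,352),(408,505)],38))
sc=lambda a:m('scene0.png',155,150,7,a,38)
rep('red s',sc([(405,640),(490,465),(135,330),(28,475)]))
rep('yel s',sc([(500,470),(593,305),(245,175),(145,310)]))
rep('blue s',sc([(607,310),(687,155),(347,35),(255,160)]))
print(m('w1.png',280,0,6,[(65,648),(400,672)],12).round(1))
print(m('w1.png',280,0,6,[(228,600),(298,605),(272,30),(353,30)],45).round(1))
E
```

```text
red w [ 618.5 -285.7   38. ] L 189.6 ang 98.51 W 86.6
yel w [ 523.2 -299.4   38. ] L 189.9 ang 98.55 W 89.4
red t [ 613.3 -288.5   38. ] L 190.9 ang 99.18 W 90.5
yel t [ 517.2 -304.3   38. ] L 191.5 ang 99.52 W 88.9
blue t1 [ 418.3 -318.1   38. ] L 191.5 ang 99.39 W 88.1
red s [ 620.4 -279.3   38. ] L 189.5 ang 98.37 W 90.2
yel s [ 525.  -295.4   38. ] L 189.5 ang 97.17 W 92.4
blue s [ 428.8 -309.4   38. ] L 191.1 ang 97.3 W 92.1
[[ 611.   -96.5   12. ]
 [ 684.2 -100.9   12. ]]
[[642.2 -89.3  45. ]
 [656.2 -90.1  45. ]
 [646.3  10.7  45. ]
 [661.4  10.8  45. ]]
```

>>> apply_moves(
  offset=[
    [-6.2,16.6,-2],
    [-6.2,16.6,-2],
    [-6.2,16.6,-2],
    [-6.2,16.6,-2],
    [-6.2,16.6,-2],
    [-6.2,16.6,-2],
    [-6.2,16.6,-2],
    [-6.2,16.6,-2],
    [-6.2,16.6,-2],
    [-6.2,16.6,-2],
    [-6.2,16.6,-2],
  ],
  yaw=[1,1,1,1,1,1,1,1,1,1,1],
  jaw=[-1,-1,-1,-1,-1,-1,-1,-1,-1,-1,-1],
)

```text
t: 3.18
eef_pos: [443.0, 219.5, 214.4]
tcp_rot: [-1.637, 1.57, -3.097]
ft_force: [-0.1, 0.1, -0.3]
opening: 1.0
```

```bash
python3 - <<'E'
from h import *
s,c=snap('wrist','w2.png'); print(s['t'],s['eef_pos'],s['tcp_rot'])
E
```

```text
3.175 [443.01317922 219.48898395 214.40589481] [-1.63718369  1.57028392 -3.09662499]
```

View pics/w2.png

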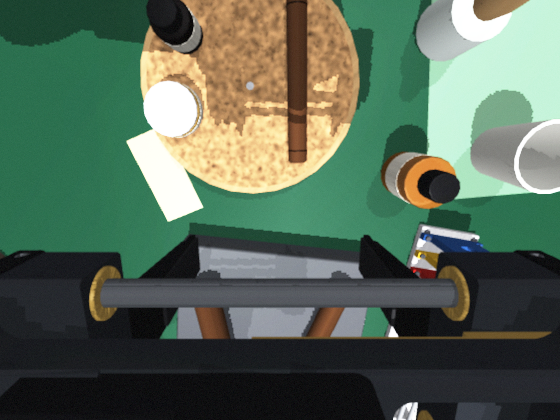

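The bar runs from (297,160) upward at col 297, with the tin at (172,108), the bottle at (175,25) and the dye bottle at (425,182), all clear of it.

```bash
python3 - <<'E'
from h import *
crop('w2.png',240,0,380,170,4.5 and 4,'c9.png')
E
```

```text
(no output)
```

View pics/c9.png

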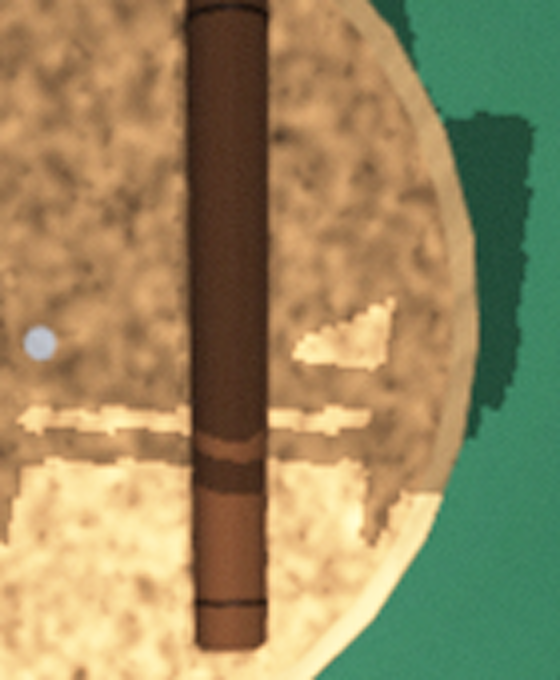

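```bash
python3 - <<'E'
from h import *
g=lambda a,z:p2w('w2.png',[(240+x/4,y/4) for x,y in a],z).round(1)
for z in (50,53,56):
    p=g([(187,100),(268,100),(195,600),(266,600),(231,650),(229,0)],z); print(z,p.tolist(), np.linalg.norm(p[0]-p[1]),np.linalg.norm(p[2]-p[3]))
    d=(p[0]+p[1]-p[2]-p[3]); print(np.degrees(np.arctan2(d[1],d[0])))
E
```

```text
50 [[431.3, 388.5, 50.0], [450.8, 390.7, 50.0], [447.4, 270.3, 50.0], [466.3, 272.4, 50.0], [458.7, 258.2, 50.0], [438.7, 410.8, 50.0]] 19.623710148695125 19.016308790088605
97.61051169829153
53 [[431.3, 387.6, 53.0], [450.7, 389.8, 53.0], [447.3, 270.4, 53.0], [466.0, 272.5, 53.0], [458.5, 258.4, 53.0], [438.7, 409.7, 53.0]] 19.524343778985227 18.817545004596102
97.60264534886304
56 [[431.4, 386.7, 56.0], [450.5, 388.9, 56.0], [447.2, 270.6, 56.0], [465.7, 272.7, 56.0], [458.3, 258.7, 56.0], [438.7, 408.6, 56.0]] 19.226284092356504 18.61880769544602
97.60110560226072
```

The bar's width is about 19–20 mm, so it is the 20 mm bar. Its axis is at 97.6° and the near end at (458.5,258). I'll grasp 40 mm behind centre, at (453,298).

>>> apply_moves(
  offset=[
    [0.2,1.5,-2],
    [0.4,3.12,-4],
    [0.41,3.12,-5],
    [0.41,3.12,-6],
    [0.41,3.12,-6.5],
    [0.41,3.12,-6.84],
    [0.41,3.12,-6.84],
    [0.41,3.12,-6.84],
  ],
  yaw=[0.2,0.2,0.2,0.2,0.2,0.2,0.2,0.2],
  jaw=[-0.6,-0.2,0,0,0,0,0,0],
)

```text
t: 4.22
eef_pos: [453.5, 297.7, 44.1]
tcp_rot: [2.294, 1.57, 0.855]
ft_force: [-0.8, -0.0, 1.0]
opening: 0.5
```

```bash
python3 - <<'E'
from h import *
s,c=snap('wrist','w3.png'); print(s['t'],s['eef_pos'],s['tcp_rot'],s['opening'])
E
```

```text
4.225 [453.52314932 297.67101841  44.07603438] [2.29391108 1.5702067  0.85534697] 0.500027260043606
```

View pics/w3.png

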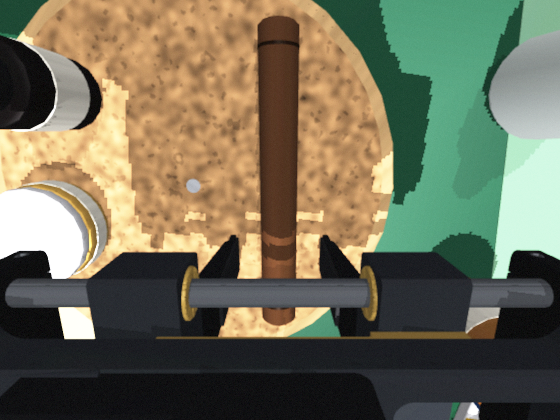

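The bar is centred between the fingers (col 279), so I close.

>>> apply_moves(
  offset=[
    [0,0,-0.04],
    [0,0,-0.04],
    [0,0,-0.04],
    [0,0,-0.04],
    [0,0,-0.04],
    [0,0,-0.04],
  ],
  yaw=[0,0,0,0,0,0],
  jaw=[1,1,1,1,1,1],
)

```text
t: 5.03
eef_pos: [453.5, 297.7, 43.2]
tcp_rot: [2.169, 1.57, 0.731]
ft_force: [-0.7, -1.3, 1.4]
opening: 0.202
```

>>> apply_moves(
  offset=[
    [0,0,0.3],
    [0,0,1],
    [0,0,3],
    [0,0,4],
    [0,0,4],
  ],
  yaw=[0,0,0,0,0],
  jaw=[1,1,1,1,1],
)

```text
t: 5.65
eef_pos: [454.1, 298.1, 145.1]
tcp_rot: [1.946, 1.566, 0.507]
ft_force: [-0.1, -0.5, -0.4]
opening: 0.202
```

```bash
python3 - <<'E'
from h import *
s,c=snap('wrist','w4.png'); print(s['t'],s['eef_pos'],s['tcp_rot'],s['opening'])
E
```

```text
5.65 [454.13294069 298.07902746 145.11551309] [1.94554994 1.5663173  0.50720965] 0.2023042514724808
```

View pics/w4.png

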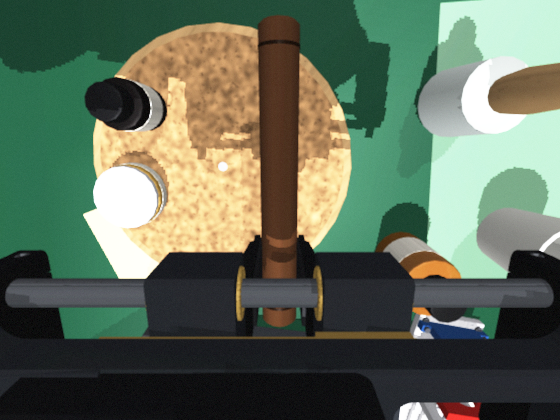

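```bash
python3 - <<'E'
from h import *
for f,z,a in (('w4.png',159,[(279,18),(280,326)]),('w3.png',58,[(279,17),(278,323)])):
    s,c=load(f); R,t=campose(s,c)
    P=p2w(f,a,z); print(P.round(1),np.linalg.norm(P[0]-P[1])); T=Ro.from_euler('xyz',s['tcp_rot']).as_matrix()
    print(((P-s['eef_pos'])@T).round(1))
E
```

```text
[[438.  416.8 159. ]
 [459.7 258.9 159. ]] 159.33814303043576
[[ -13.7   -0.2 -119.8]
 [ -13.9    0.4   39.5]]
[[437.4 416.7  58. ]
 [457.7 260.4  58. ]] 157.6916923041185
[[ -13.9   -0.2 -120.2]
 [ -13.9   -0.8   37.5]]
```

Held: opening 19.2 mm, bar level, with its centre 40 mm ahead of the TCP. The tin and bottle are still standing. I'll carry it to just above the rails and check there.

>>> apply_moves(
  offset=[
    [1,-2,0.8],
    [2.3,-4,0.8],
    [3.6,-6,0.8],
    [4.9,-8.2,0.8],
    [6.2,-10.5,0.8],
    [7.4,-12.6,0.6],
    [7.88,-13.48,0],
    [7.88,-13.48,-1],
    [7.88,-13.48,-2],
    [7.88,-13.48,-2.4],
    [7.88,-13.48,-2.4],
  ],
  yaw=[-0.4,-0.8,-1.2,-1.5,-1.85,-1.85,-1.85,-1.85,-1.85,-1.85,-1.85],
  jaw=[1,1,1,1,1,1,1,1,1,1,1],
)

```text
t: 7.08
eef_pos: [650.0, -38.7, 82.7]
tcp_rot: [-3.074, 1.57, 1.577]
ft_force: [-0.5, -0.6, -0.1]
opening: 0.203
```

```bash
python3 - <<'E'
from h import *
s,c=snap('wrist','w5.png'); print(s['t'],s['eef_pos'],s['tcp_rot'],s['opening'],s['ft_force'])
snap('scene','scene5.png');snap('top','top5.png')
crop('scene5.png',200,220,340,330,5,'c10.png')
E
```

```text
7.075 [650.03599955 -38.72148643  82.66464928] [-3.07445646  1.56966727  1.57711102] 0.20312678493070524 [-0.47302456 -0.59479257 -0.06772699]
```

View pics/w5.png

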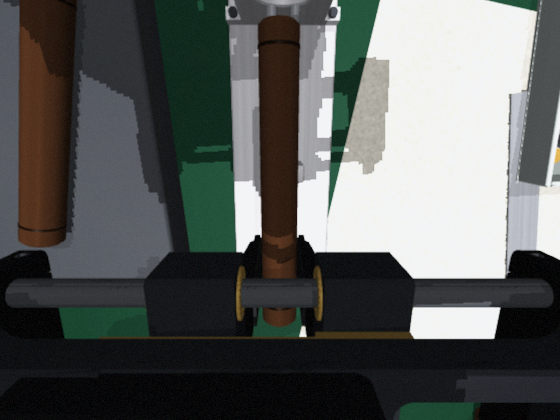

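View pics/c10.png

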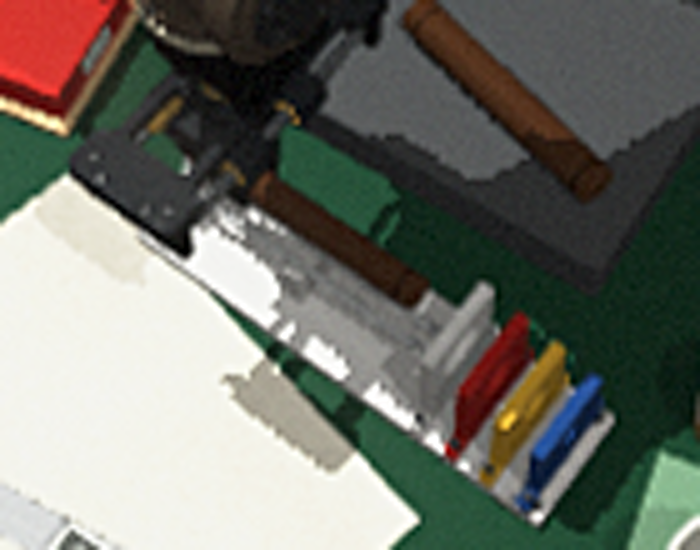

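```bash
python3 - <<'E'
from h import *
crop('w5.png',215,0,355,240,3,'c11.png'); im=cv2.imread('pics/c11.png'); print(im.shape)
im=cv2.resize(cv2.imread('pics/w5.png')[0:60,215:355],None,fx=5.5,fy=5.5,interpolation=cv2.INTER_CUBIC); cv2.imwrite('pics/c12.png',im)
im=cv2.imread('pics/c11.png'); im=cv2.convertScaleAbs(im,alpha=1); im=(255*(im/255.)**1.8).astype('uint8'); cv2.imwrite('pics/c11.png',im[:600])
E
```

```text
(720, 420, 3)
```

View pics/c11.png

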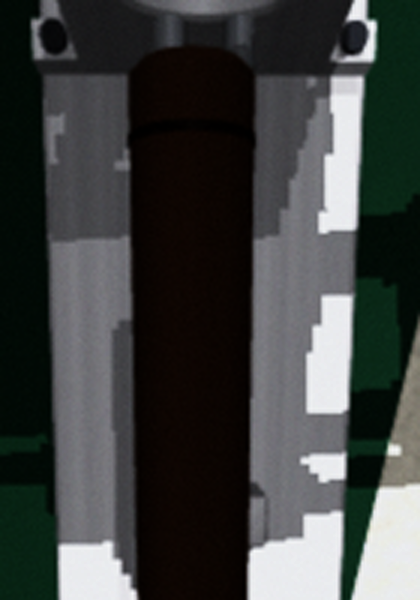

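View pics/c12.png

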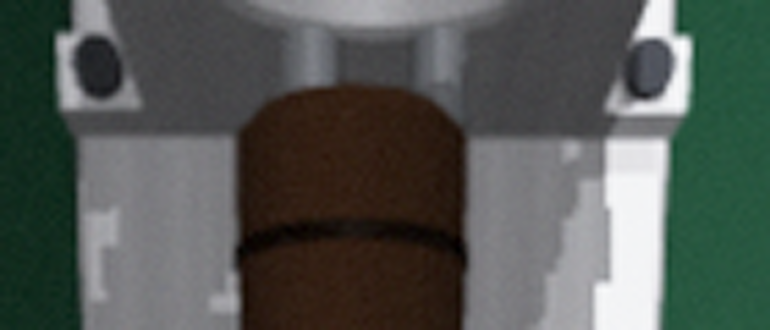

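```bash
python3 - <<'E'
from h import *
s,c=load('w5.png'); T=Ro.from_euler('xyz',s['tcp_rot']).as_matrix()
def q(a,z):
    P=p2w('w5.png',a,z); print(P.round(1).tolist(), ((P-s['eef_pos'])@T).round(1).tolist())
q([(215+52/3,400/3),(215+346/3,400/3),(215+45/3,50),(215+360/3,50),(215+48/3,275/3),(215+353/3,275/3)],12)
q([(215+312/5.5,60/5.5),(215+440/5.5,60/5.5)],46)
q([(215+97/5.5,67/5.5),(215+650/5.5,67/5.5)],20)
z=s['eef_pos'][2]+6.8
q([(215+240/5.5,240/5.5),(215+465/5.5,240/5.5),(279,170),(260.5,170),(298,170)],z)
print('tool z angle',np.degrees(np.arctan2(-T[1,2],-T[0,2])))
E
```

```text
[[618.5, 31.6, 12.0], [692.8, 27.1, 12.0], [622.6, 89.1, 12.0], [697.2, 84.5, 12.0], [620.5, 61.3, 12.0], [695.1, 56.7, 12.0]] [[70.7, -35.7, -68.2], [70.7, 38.7, -68.2], [70.8, -35.2, -125.8], [70.8, 39.6, -125.8], [70.8, -35.6, -97.9], [70.8, 39.2, -97.9]]
[[653.9, 100.6, 46.0], [667.7, 99.7, 46.0]] [[36.8, -4.6, -139.2], [36.8, 9.2, -139.2]]
[[627.7, 110.0, 20.0], [694.9, 105.9, 20.0]] [[62.8, -31.3, -147.1], [62.8, 36.0, -147.1]]
[[646.7, 72.7, 89.5], [666.4, 71.5, 89.5], [652.8, 11.4, 89.5], [643.0, 12.0, 89.5], [662.9, 10.8, 89.5]] [[-6.7, -10.1, -111.0], [-6.7, 9.6, -111.0], [-6.7, -0.3, -50.2], [-6.7, -10.1, -50.2], [-6.7, 9.8, -50.2]]
tool z angle 86.51518193878826
```

The gauge's midline sits about 1 mm to +x of the bar and is turned about −0.7°. I'll correct that, lower, release to settle, and regrip.

>>> apply_moves(
  offset=[
    [0.04,0,-0.5],
    [0.04,0,-1],
    [0.04,0,-1.25],
    [0.04,0,-1.31],
    [0.04,0,-1.31],
    [0.04,0,-1.31],
  ],
  yaw=[-0.11,-0.11,-0.11,-0.11,-0.11,-0.11],
  jaw=[1,1,1,1,1,1],
)

```text
t: 7.98
eef_pos: [652.1, -39.1, 52.0]
tcp_rot: [1.772, 1.567, 0.129]
ft_force: [-0.0, 0.5, -0.2]
opening: 0.204
```

>>> apply_moves(
  offset=[
    [0,0,0],
    [0,0,0],
    [0,0,0],
    [0,0,0],
  ],
  yaw=[0,0,0,0],
  jaw=[0.35,0.35,0.35,0.35],
)

```text
t: 8.48
eef_pos: [652.1, -39.1, 52.1]
tcp_rot: [1.764, 1.567, 0.121]
ft_force: [0.0, -0.6, -0.1]
opening: 0.324
```

```bash
python3 - <<'E'
from h import *
s,c=snap('wrist','w6.png'); print(s['t'],s['eef_pos'],s['tcp_rot'],s['opening'],s['ft_force'])
snap('scene','scene6.png')
crop('scene6.png',200,220,340,330,5,'c13.png')
E
```

```text
8.475 [652.0963789  -39.06711032  52.09716004] [1.76436403 1.56698813 0.12106583] 0.32410474551441654 [ 0.0121027  -0.57329154 -0.08967066]
```

View pics/w6.png

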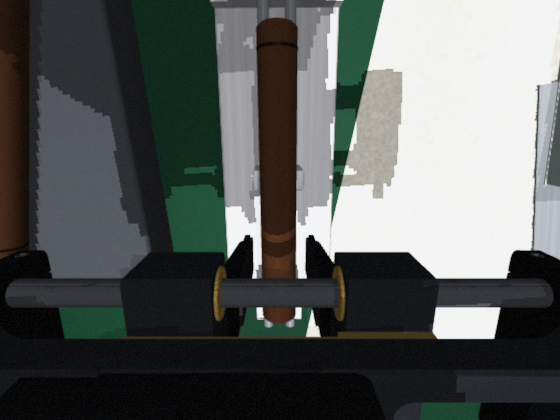

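View pics/c13.png

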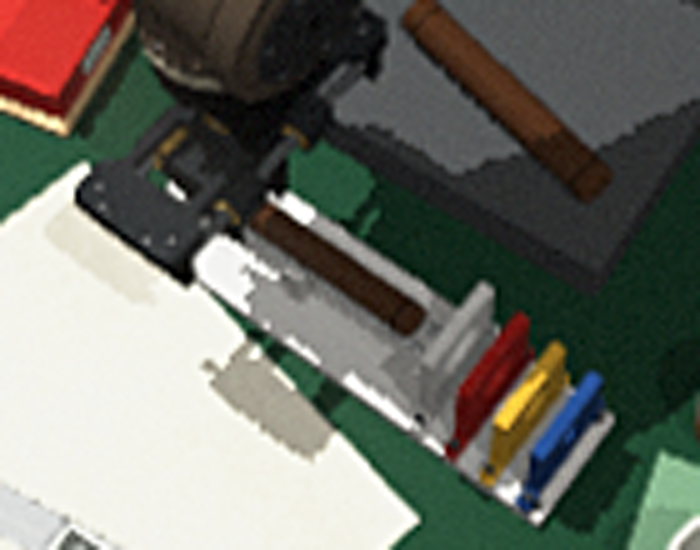

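The bar rests centred on the rails, with both rail tips visible beside its tail at (268,322)/(290,322). I'll regrip and push along 86.2°.

>>> apply_moves(
  offset=[
    [0,0,-0.04],
    [0,0,-0.06],
    [0,0,-0.06],
    [0,0,-0.06],
    [0,0,-0.06],
    [0.02,0.3,-0.06],
    [0.04,0.6,-0.06],
    [0.066,1.0,-0.06],
    [0.092,1.4,-0.06],
    [0.12,1.8,-0.06],
    [0.145,2.2,-0.06],
    [0.17,2.6,-0.06],
    [0.19,2.9,-0.06],
    [0.205,3.1,-0.06],
    [0.21,3.2,-0.06],
  ],
  yaw=[0,0,0,0,0,0,0,0,0,0,0,0,0,0,0],
  jaw=[0.5,1,1,1,1,1,1,1,1,1,1,1,1,1,1],
)

```text
t: 10.45
eef_pos: [657.2, 41.5, 50.6]
tcp_rot: [1.756, 1.567, 0.113]
ft_force: [-3.6, -4.1, 5.7]
opening: 0.203
```

```bash
python3 - <<'E'
from h import *
s,c=snap('wrist','w7.png'); print(s['t'],s['eef_pos'],s['tcp_rot'],s['opening'],s['ft_force'])
snap('scene','scene7.png')
crop('scene7.png',200,220,340,330,5,'c14.png')
E
```

```text
10.45 [657.23927227  41.5346673   50.58962599] [1.75559833 1.56732641 0.11275768] 0.20346987552181214 [-3.63216846 -4.09162348  5.72354808]
```

View pics/w7.png

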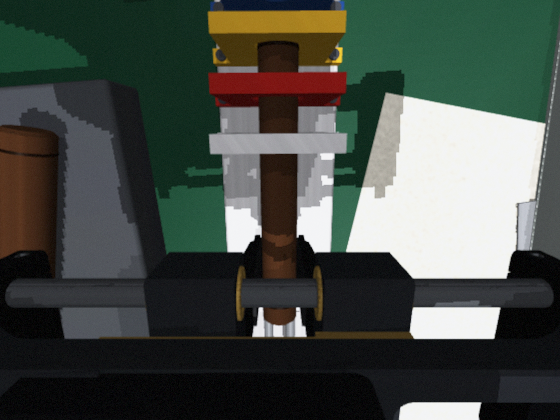

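View pics/c14.png

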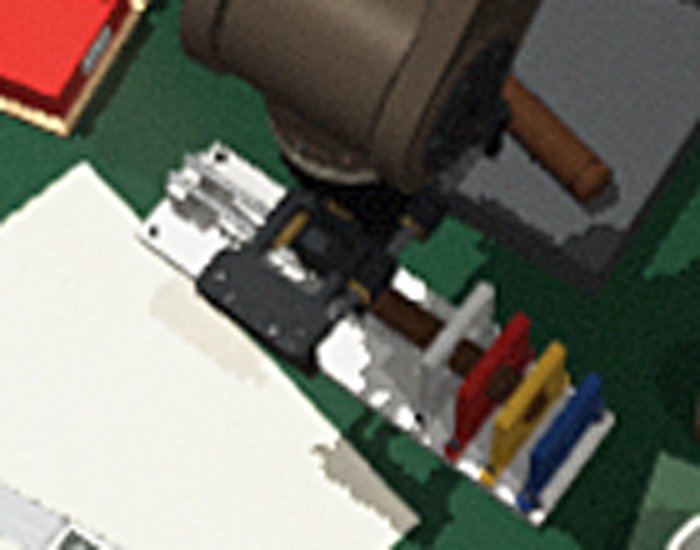

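The bar has passed plain, red and apparently yellow, with small forces. About 12 mm remain, so I go slowly.

>>> apply_moves(
  offset=[
    [0,0.1,0.02],
    [0.005,0.2,0.02],
    [0.01,0.3,0.02],
    [0.015,0.36,0.02],
    [0.015,0.36,0.02],
  ],
  yaw=[0,0,0,0,0],
  jaw=[1,1,1,1,1],
)

```text
t: 11.18
eef_pos: [657.6, 50.9, 51.0]
tcp_rot: [1.864, 1.567, 0.221]
ft_force: [0.7, -1.0, -0.3]
opening: 0.207
```

>>> apply_moves(
  offset=[
    [0,0.06,0],
    [0.005,0.12,0],
    [0.005,0.16,0],
    [0.005,0.16,0],
  ],
  yaw=[0,0,0,0],
  jaw=[1,1,1,1],
)

```text
t: 11.68
eef_pos: [657.7, 54.5, 51.0]
tcp_rot: [1.735, 1.567, 0.092]
ft_force: [0.4, -4.2, -0.9]
opening: 0.201
```

```bash
python3 - <<'E'
from h import *
s,c=snap('wrist','w8.png'); print(s['t'],s['eef_pos'],s['tcp_rot'],s['opening'],s['ft_force'])
snap('scene','scene8.png')
crop('scene8.png',260,260,330,330,8,'c15.png')
E
```

```text
11.675 [657.69867769  54.47639577  50.9913657 ] [1.73500843 1.56745992 0.09222418] 0.20094046983804104 [ 0.43147577 -4.15414856 -0.89520702]
```

View pics/w8.png

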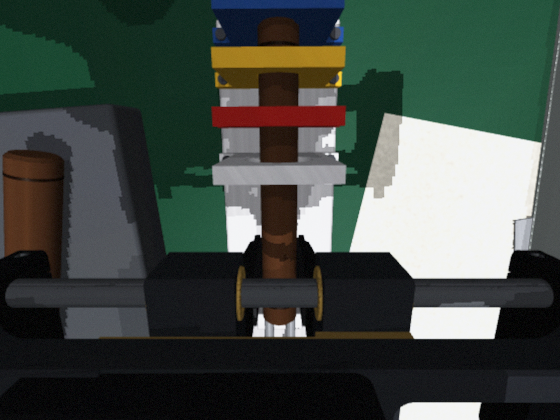

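View pics/c15.png

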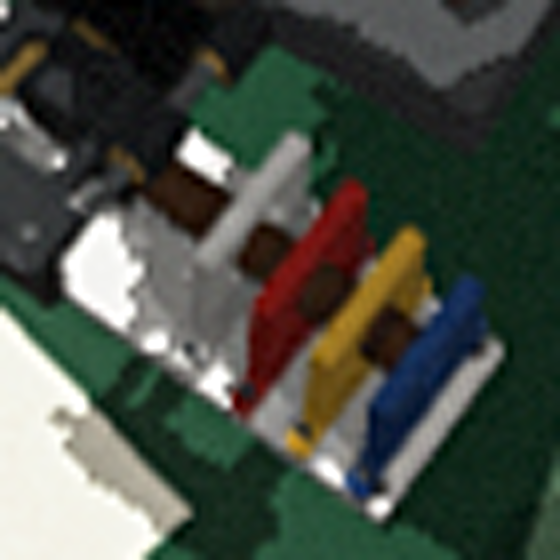

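It is past yellow and at or near blue. I'll keep pushing by small amounts and watch for the stop.

>>> apply_moves(
  offset=[
    [0,0.06,0],
    [0,0.1,0],
    [0,0.1,0],
  ],
  yaw=[0,0,0],
  jaw=[1,1,1],
)

```text
t: 12.15
eef_pos: [657.6, 54.9, 50.9]
tcp_rot: [1.022, 1.567, -0.621]
ft_force: [-2.3, -16.0, -0.1]
opening: 0.203
```

>>> apply_moves(
  offset=[
    [0,0.06,0],
    [0,0.12,0],
    [0,0.12,0],
  ],
  yaw=[0,0,0],
  jaw=[1,1,1],
)

```text
t: 12.52
eef_pos: [657.6, 55.0, 50.8]
tcp_rot: [0.474, 1.565, -1.169]
ft_force: [-1.5, -20.6, -0.8]
opening: 0.205
```

```bash
python3 - <<'E'
from h import *
s,c=snap('wrist','w9.png'); print(s['t'],s['eef_pos'],s['tcp_rot'],s['opening'],s['ft_force'])
crop('w9.png',190,0,370,180,3,'c16.png')
E
```

```text
12.525 [657.59488089  54.99540132  50.82796061] [ 0.47363878  1.56503235 -1.16912098] 0.20474834473379036 [ -1.46180155 -20.61502427  -0.76675154]
```

View pics/w9.png

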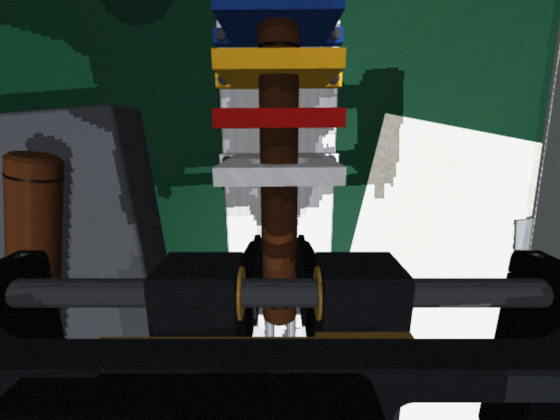

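It is stopped firmly against blue: 20 N with no advance. I'll release so it rests, hold briefly, then regrip and draw it back.

>>> apply_moves(
  offset=[
    [0,0,0],
    [0,0,0],
    [0,0,0],
    [0,0,0],
    [0,0,-0.02],
    [0,0,-0.02],
    [0,0,-0.02],
    [0,0,-0.02],
  ],
  yaw=[0,0,0,0,0,0,0,0],
  jaw=[0.4,0.4,0.4,0.4,1,1,1,1],
)

```text
t: 13.58
eef_pos: [657.6, 55.0, 50.3]
tcp_rot: [0.47, 1.565, -1.172]
ft_force: [-0.1, -0.1, 0.8]
opening: 0.205
```

```bash
python3 - <<'E'
from h import *
s,c=snap('wrist','w10.png'); print(s['t'],s['eef_pos'],s['tcp_rot'],s['opening'],s['ft_force'])
for n in ('w9.png','w10.png'):
  s,c=load(n); print(w2p(n,s['eef_pos']+np.array([119.7*.066,119.7,14])), w2p(n,s['eef_pos']+np.array([-40*.066,-40,14])))
crop('w10.png',190,0,370,340,1.7,'c17.png')
E
```

```text
13.575 [657.57180923  54.96703034  50.29742993] [ 0.4704203   1.56513526 -1.17246707] 0.20463214211356803 [-0.14484882 -0.0530464   0.78280212]
[[278.04832892  16.94557678]] [[279.88587168 326.68287503]]
[[278.01230051  16.95060075]] [[279.89322063 326.68467936]]
```

View pics/w10.png

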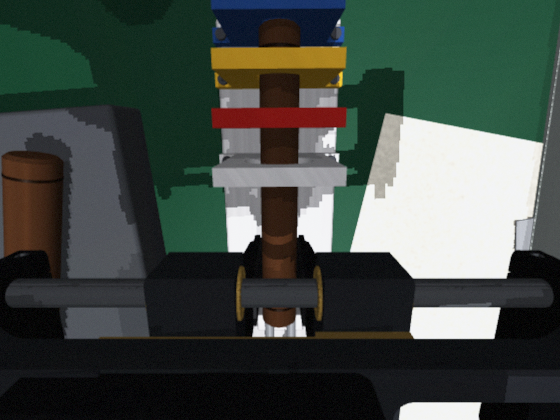

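>>> apply_moves(
  offset=[
    [0,-0.2,0],
    [-0.03,-0.6,0],
    [-0.07,-1.1,0],
    [-0.1,-1.6,0],
    [-0.14,-2.1,0],
    [-0.17,-2.6,0],
    [-0.2,-3.1,0],
    [-0.24,-3.6,0],
    [-0.27,-4.1,0],
    [-0.3,-4.6,0],
    [-0.3,-4.6,0.3],
    [-0.3,-4.6,1.5],
    [-0.3,-4.6,3],
    [-0.3,-4.6,4],
    [-0.3,-4.6,4],
  ],
  yaw=[0,0,0,0,0,0,0,0,0,0,0,0,0,0,0],
  jaw=[1,1,1,1,1,1,1,1,1,1,1,1,1,1,1],
)

```text
t: 15.5
eef_pos: [650.9, -59.8, 152.6]
tcp_rot: [0.87, 1.562, -0.773]
ft_force: [0.1, 0.9, -0.2]
opening: 0.2
```

```bash
python3 - <<'E'
from h import *
s,c=snap('wrist','w11.png'); print(s['t'],s['eef_pos'],s['tcp_rot'],s['opening'],s['ft_force'])
print(np.degrees(s['tcp_rot'][2]-s['tcp_rot'][0]))
E
```

```text
15.5 [650.90691903 -59.82833514 152.55579163] [ 0.86979928  1.56221618 -0.77270981] 0.19989435314740897 [ 0.13560164  0.94437636 -0.2033033 ]
-94.10883844145543
```

View pics/w11.png

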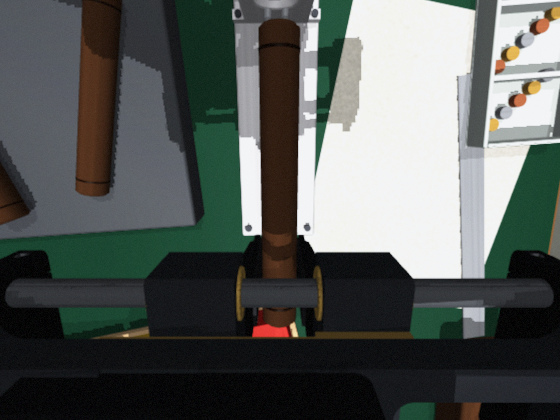

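The bar is out of the rings and held level. I carry it over the blue tray.

>>> apply_moves(
  offset=[
    [-1.3,-1.7,0],
    [-2.9,-3.8,0],
    [-4.5,-5.9,0],
    [-6,-8,0],
    [-7.4,-9.9,0],
    [-8.5,-11.3,0],
    [-8.84,-11.75,0],
    [-8.84,-11.75,-1],
    [-8.84,-11.75,-2],
    [-8.84,-11.75,-2.8],
    [-8.84,-11.75,-2.8],
  ],
  yaw=[0.4,0.8,1.2,1.6,2.1,2.1,2.1,2.1,2.1,2.1,2.1],
  jaw=[1,1,1,1,1,1,1,1,1,1,1],
)

```text
t: 16.92
eef_pos: [429.0, -352.2, 79.1]
tcp_rot: [0.732, 1.568, -0.69]
ft_force: [0.1, 0.2, 0.3]
opening: 0.203
```

```bash
python3 - <<'E'
from h import *
s,c=snap('wrist','w12.png'); print(s['t'],s['eef_pos'],s['tcp_rot'],s['opening'],s['ft_force'])
print(np.degrees(s['tcp_rot'][2]-s['tcp_rot'][0])); snap('top','top12.png');snap('scene','scene12.png')
crop('scene12.png',155,130,295,250,5,'c18.png')
E
```

```text
16.925 [ 428.98677042 -352.1745519    79.10409413] [ 0.73245423  1.5680323  -0.68950541] 0.20258879747051808 [0.11911061 0.21266658 0.32384285]
-81.47228567867107
```

View pics/w12.png

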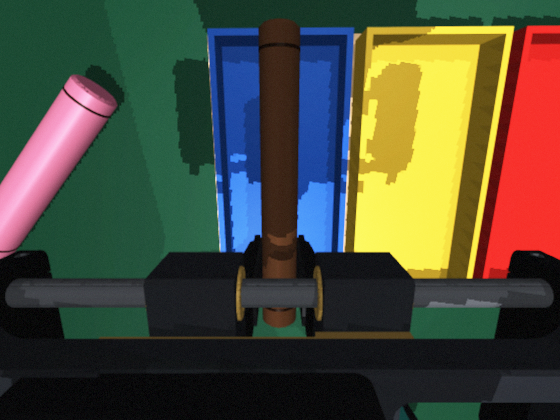

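View pics/c18.png

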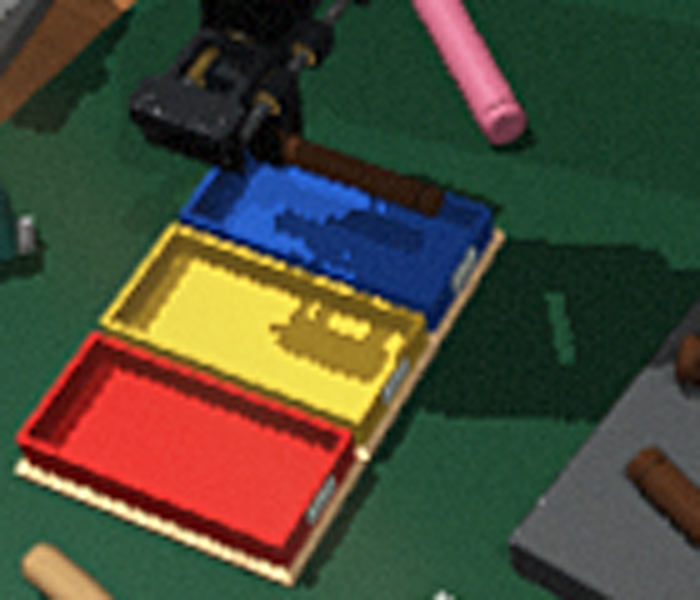

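```bash
python3 - <<'E'
from h import *
s,c=load('w12.png'); T=Ro.from_euler('xyz',s['tcp_rot']).as_matrix()
def q(a,z):
    P=p2w('w12.png',a,z); print(P.round(1).tolist(), ((P-s['eef_pos'])@T).round(1)[:,1:].tolist())
q([(209,31),(354,29),(216,150),(351,150),(217,220),(347,220)],38)
q([(279,22),(280,325)],s['eef_pos'][2]+14)
E
```

```text
[[367.0, -230.4, 38.0], [455.0, -216.1, 38.0], [378.3, -301.5, 38.0], [468.3, -288.0, 38.0], [383.7, -350.5, 38.0], [475.7, -336.7, 38.0]] [[-43.3, -129.7], [45.8, -130.8], [-42.7, -57.7], [48.3, -57.7], [-44.6, -8.5], [48.4, -8.5]]
[[411.2, -235.5, 93.1], [435.1, -390.5, 93.1]] [[-0.2, -118.0], [0.4, 38.9]]
```

>>> apply_moves(
  offset=[
    [0.1,-0.15,0],
    [0.1,-0.15,-0.8],
    [0.1,-0.15,-1.6],
    [0.1,-0.15,-2.1],
    [0.1,-0.15,-2.35],
    [0.1,-0.15,-2.5],
    [0.1,-0.15,-2.5],
    [0.1,-0.15,-2.5],
  ],
  yaw=[0,0,0,0,0,0,0,0],
  jaw=[1,1,1,1,1,1,1,1],
)

```text
t: 18.08
eef_pos: [432.3, -357.2, 19.2]
tcp_rot: [0.652, 1.563, -0.77]
ft_force: [0.5, -0.3, -0.7]
opening: 0.205
```

```bash
python3 - <<'E'
from h import *
s,c=snap('wrist','w13.png'); print(s['t'],s['eef_pos'],s['opening'],s['ft_force'])
E
```

```text
18.075 [ 432.32194488 -357.23052361   19.23975922] 0.20533600692920514 [ 0.5033496  -0.26561744 -0.65318476]
```

View pics/w13.png

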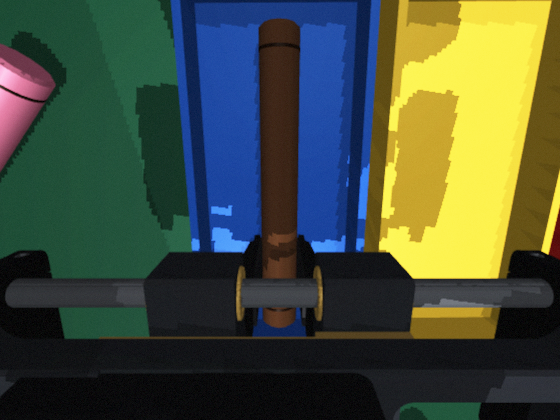

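>>> apply_moves(
  offset=[
    [0,0,-0.08],
    [0,0,-0.13],
    [0,0,-0.13],
    [0,0,-0.13],
  ],
  yaw=[0,0,0,0],
  jaw=[1,1,1,1],
)

```text
t: 18.62
eef_pos: [432.3, -357.3, 16.0]
tcp_rot: [0.651, 1.563, -0.772]
ft_force: [-0.1, -0.6, 0.7]
opening: 0.205
```

>>> apply_moves(
  offset=[
    [0,0,-0.02],
    [0,0,-0.02],
    [0,0,-0.02],
    [0,0,-0.02],
    [0,0,0],
    [0,0,0.2],
    [0,0,0.8],
    [0,0,2],
    [0,0,4],
    [0,0,6],
    [0,0,6],
  ],
  yaw=[0,0,0,0,0,0,0,0,0,0,0],
  jaw=[0.5,0.3,0.3,0.3,0.3,0.3,0.3,0.3,0.3,0.3,0.3],
)

```text
t: 20.0
eef_pos: [433.4, -358.2, 170.6]
tcp_rot: [0.635, 1.555, -0.787]
ft_force: [-0.1, -0.0, -0.0]
opening: 0.35
```

```bash
python3 - <<'E'
from h import *
s,c=snap('wrist','w14.png'); print(s['t'],s['eef_pos'],s['opening'],s['ft_force'])
snap('top','top14.png');snap('scene','scene14.png')
E
```

```text
20.0 [ 433.3806721  -358.22994675  170.5932903 ] 0.3495220198045987 [-1.26531869e-01 -8.22537636e-05 -7.47496235e-03]
```

View pics/w14.png

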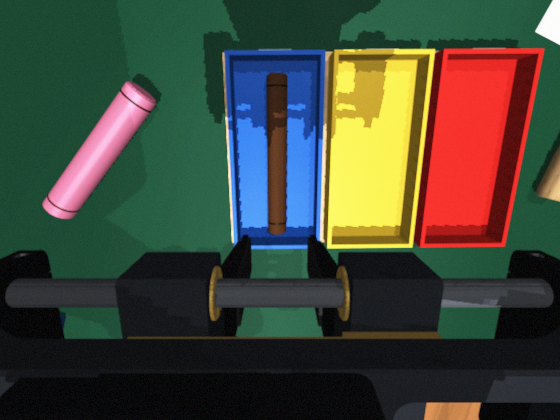

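View pics/scene14.png

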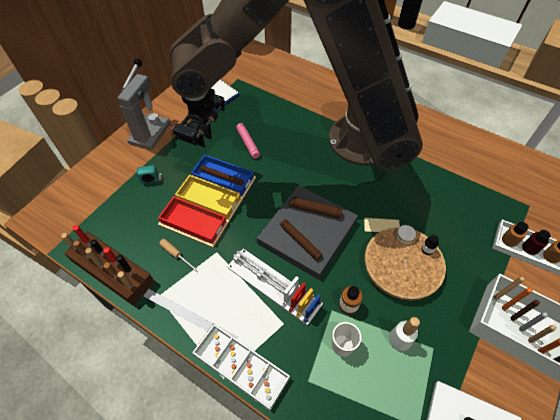

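```bash
python3 - <<'E'
from h import *
b=p2w('w14.png',[(277,74),(278,234)],31).mean(0); t=p2w('w14.png',[(225,52),(325,50),(319,246),(234,248)],38).mean(0)
print('bar',b.round(1),'tray',t.round(1),(b-t).round(1))
a=cv2.imread('pics/scene0.png');d=cv2.imread('pics/scene14.png')
x=cv2.absdiff(a,d)[185:280,255:360]; print('slab diff >40:',(x.max(2)>40).sum())
if np.hypot(*(b-t)[:2])<12: print(env.job_done())
E
```

```text
bar [ 426.9 -318.1   31. ] tray [ 424.8 -315.5   38. ] [ 2.1 -2.7 -7. ]
slab diff >40: 265
the job is handed in; nothing more can be done
None
```

I sized the walnut bar from the turntable and laid it in the blue tray. I handed the job in at about 20 s of the allowed 53 s; no verdict is reported.

- **Sizing:** I took the bar off the turntable, let it settle on the gauge's rails and pushed it through the plain, red and yellow rings. The blue ring stopped it: the push force rose to about 20 N with no further advance. Finger opening of about 19 mm and a measured width of 19–20 mm both fit the 20 mm bar.
- **Placing:** I let the bar rest against the ring, drew it back out, lowered it to about the tray floor and released it there. The last wrist picture shows it lying flat, with its centre about 2 mm across and 3 mm along from the tray's centre. The gripper is clear, about 150 mm above it.
- **Bystanders:** In the last scene picture the two slab bars, the tin, the edge-paint bottle and the bench objects look unmoved and standing.

**Checks that fell short or disagreed:**
- A before/after pixel comparison of the slab area was not clean: 265 pixels differed. I put that down to the arm's changed shadow, but I did not check it or measure the slab bars' positions.
- The fixed cameras and the wrist camera disagreed by about 5–10 mm on the gauge and trays. I relied on the wrist camera.
- The bar slipped 1–2 mm in the grip at the stop.

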